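# Sort brass from steel, weigh the brass and tip it into its tote

### The job

Sort the mixed torch parts at the counting scale: put every steel sleeve, from the pan and from the bench, into the green open-front bin, and gather every brass block in the pan on the scale. Once the sorted pan has stood on the scale hands-off for about a second so that the weight can settle, pick it up, tip all the brass over its lip into the blue tote, and set the empty pan back on the scale, level and square as it was. Leave everything else on the bench where it is.

Things in the scene. Friction and masses are not known exactly. Their poses are not given: they have to be found in the camera images.
- brass1: brass clamp block, a yellow-metal bar 62 x 28 x 24 (its x, y, z), 110 g give or take a fifth; origin at the centre of its 62 x 28 underside, long axis x.; starts in the pan
- brass2: brass clamp block, a yellow-metal bar 62 x 28 x 24 (its x, y, z), 110 g give or take a fifth; origin at the centre of its 62 x 28 underside, long axis x.; starts in the pan
- brass3: brass clamp block, a yellow-metal bar 62 x 28 x 24 (its x, y, z), 110 g give or take a fifth; origin at the centre of its 62 x 28 underside, long axis x.; may be absent (None), else starts loose on the bench
- brass4: brass clamp block, a yellow-metal bar 62 x 28 x 24 (its x, y, z), 110 g give or take a fifth; origin at the centre of its 62 x 28 underside, long axis x.; may be absent (None), else starts loose on the bench
- brass5: brass clamp block, a yellow-metal bar 62 x 28 x 24 (its x, y, z), 110 g give or take a fifth; origin at the centre of its 62 x 28 underside, long axis x.; may be absent (None), else starts loose on the bench
- steel1: steel swivel sleeve, grey: 80 long (its x), square 26 x 26 ends 14 long with a round barrel 24 across between them, 120 g give or take a fifth; origin at the centre of its underside, 13 below its axis, long axis x.; starts in the pan, between the two brass blocks
- steel2: steel swivel sleeve, grey: 80 long (its x), square 26 x 26 ends 14 long with a round barrel 24 across between them, 120 g give or take a fifth; origin at the centre of its underside, 13 below its axis, long axis x.; may be absent (None), else starts loose on the bench
- steel3: steel swivel sleeve, grey: 80 long (its x), square 26 x 26 ends 14 long with a round barrel 24 across between them, 120 g give or take a fifth; origin at the centre of its underside, 13 below its axis, long axis x.; may be absent (None), else starts loose on the bench
- steel4: steel swivel sleeve, grey: 80 long (its x), square 26 x 26 ends 14 long with a round barrel 24 across between them, 120 g give or take a fifth; origin at the centre of its underside, 13 below its axis, long axis x.; may be absent (None), else starts loose on the bench
- pan: loose aluminium scoop pan of the scale, 220 g. Origin: underside, centre of its floor; x points to the pouring lip, z up. Floor 4 thick, flat from x -80 to +70, 165 wide inside; side walls 36 high, rear wall (x -80) 40 high, 4 thick. From x 67 to 132 the floor slopes up 7 degrees to the open lip (no front wall). A black grip bar sticks out behind the rear wall
- pan_grip (a point): middle of the pan's black grip bar, at x -125, z 50 in the pan's frame. The bar is 22 wide (pan y), 20 thick, runs from x -80 to -165 and rises 0.2 rad to the rear; beside it is free space, below it the scale's keypad at world z 42
- pan_lip (a point): middle of the pan's pouring lip, upper edge, at x 132, z 12 in the pan's frame. Tipped lip down, parts start to slide on the floor at about 26 to 34 degrees of tip and leave over the lip beyond 33 to 41 degrees
- scale: counting scale, fixed; origin on the bench under the centre of the pan's place; x points away from its display. Steel platform top at z 50, x -75 to +100, y +-92; keypad and display part in front of it x -162 to -75, y +-95, 42 high. The pan starts with its origin within 5 mm of the scale's origin (plan view), x axes alike, grip over the display
- tote: blue plastic tote for brass, fixed, 300 (x) x 200 (y) x 115 high, walls and floor 5 thick, open top; origin at the centre of its underside
- bin: green open-front picking bin for steel, fixed, 230 (x) x 150 (y), walls and floor 4 thick; rear (+x) and side walls 95 high; the front (-x) wall 45 high, side walls 55 high over the front 50; open top; origin at the centre of its underside
- pen_cup: blue pen cup with pens, 72 across, cup 85 high, about 135 high with the pens; bystander; origin at its underside
- tape_roll: cardboard-brown tape roll lying flat, 90 across, 24 high; bystander; origin at its underside
- ratchet: ratchet wrench lying flat, about 170 long, 20 high; bystander; origin at its underside
Things that resemble listed ones, but are neither listed nor needed, are in the scene too. Leave any pink look-alike of the steel1 alone.

How it is judged:
By the outcome, as a careful person would: the job done as asked, in the order asked, and still so for the second after the job is handed in, with the robot touching nothing.
Of steel2, brass3, steel3, brass4, steel4, brass5 only 4 to 6 are there at a start; the rules pass over those that are not, and their reading is None.
At some moment in a run one of steel2, steel3, steel4, brass3, brass4, brass5 may be knocked a few centimetres aside while the robot is not near it.
It also fails if it takes over 200 s, if anything falls off the work surface, if the arm or the gripper's body presses on something with over 40 N, if the wrist force passes 120 N, or if a joint passes its speed limit or range.

### The arm

A 6-joint arm with a two-finger parallel gripper is mounted at the origin on the work surface. World frame = base frame: x ahead of the robot, y to its left, z up, the work surface at z = 0. Lengths are in m, angles in rad, forces in N, time in s.
With the tool pointing down it reaches from about 0.35 to 0.875 m from the base axis. Payload 4.2 kg.
Tool frame: the origin (TCP) lies between the finger pads; the fingertips stand 8 mm ahead of it and the grasp point (between the pads) lies 11 mm behind it (arm.tcp_to_tips is the distance from the TCP to the fingertips, in m); z points along the fingers, y is the line along which they close (so a half turn about z gives the same grasp; the last joint's range is limited). The gripper opens to 87 mm and grips with 3 to 60 N. Pads are 19 mm wide; open, the fingers measure 117 mm over their backs; the gripper's body (75 mm by 190 mm) begins 51 mm behind the grasp point.
Start: joints at [1.492, 0.385, 0.008, 0, -1.194, -0.259], TCP at [0.207, 0.59, 0.231] pointing down, gripper open.
Joint ranges: [-3.14, 3.14], [-1.21, 2.06], [-1.07, 1.41], [-3.16, 2.05], [-2.99, -0.16], [-3.1, 3.1]. Speed limits (rad/s): [2.79, 2.79, 3.14, 3.14, 3.14, 3.14].

### API

Orientations are given as a unit quaternion [x, y, z, w].
In Python, from plant import arm gives the robot as it stands. Calls block until the motion is done:
- arm.goto(position, orientation): joint-space move of the TCP to a pose.
- arm.movel(position, ori=None, velocity=0.15, threshold=None): straight line of the TCP; ori=None keeps the orientation; velocity is the mean speed in m/s. With threshold (N) it stops when the force on the tool has changed by that much, and returns True; else False.
- arm.move_joints(angles): joint-space move.
- arm.grip(opening, grasp_force=None): finger opening in m; grasp_force is the grip in N (None keeps the last); returns when the fingers have stopped.
- arm.pause(seconds).
- arm.ik(position, orientation): joint angles nearest the present ones, or None.
- arm.sense(): the state.
- arm.get_image(name): name is "side" or "top"; returns a dict with "image" (400x640x3 uint8, red, green, blue), "camera_matrix" (3x3 intrinsics, pixels), "eye" and "orientation" of the camera in the world. Camera axes: x right, y down, z forward; pixel columns grow to the right and rows downward; lengths in m; the calibration is good to about 2 mm. A picture is of the moment at which its call begins. There is no depth.
A pose or a line that the arm cannot do raises arm.PlanningError and nothing moves.
- arm.close_job(): hands the job in; it is judged then, once.
The state is a dict: "t": time; "joint_positions": joint angles; "joint_velocities": joint speeds; "joint_torque": joint torques, N m; "position": TCP position; "ee_rot": TCP orientation; "force": force on the tool from outside, world axes, zero at the start; "wrist_torque": the same for the moment, N m; "width": finger opening in m; "grasp_force": force on a finger pad.
Only numpy, scipy, OpenCV 4.12 (cv2) and the standard library are available. Lean on these libraries where they do the work, as an engineer would, in place of code of your own. Each camera call takes 0.05 s, during which the arm holds its last target. There are 200 camera calls.

## Working session

There is one attempt and no reset: what is moved stays moved. The work goes in short steps, each a Python script; the robot and the scene stay as the last script left them, time stands still between calls to the robot, and variables do not carry over. Pictures are saved under pics/ and viewed, at most 16 in all, crops included, and the job is handed in when it is done.

```bash
ls; mkdir -p pics; python3 - <<'E'
from plant import arm
import cv2
for n in("top","side"):
    d=arm.get_image(n); print(n,d["camera_matrix"],d["eye"],d["orientation"])
    cv2.imwrite(f"pics/{n}0.png",d["image"][:,:,::-1])
s=arm.sense(); print(s["t"],s["position"],s["ee_rot"],s["width"])
E
```

```text
pics
top [[378.29880017   0.         323.58187085]
 [  0.         378.29880017 195.96351062]
 [  0.           0.           1.        ]] [ 0.36743873 -0.01087326  1.0880832 ] [ 0.70499088 -0.70243081  0.06831118 -0.0700885 ]
side [[478.36528242   0.         318.71095175]
 [  0.         478.36528242 201.36304006]
 [  0.           0.           1.        ]] [ 0.05833262 -1.19352333  0.96797564] [ 0.8703272  -0.16527005  0.09974935 -0.4530634 ]
0.1 [0.20692685 0.58921072 0.22956434] [ 9.85760450e-01 -1.68152873e-01 -1.10043691e-04  9.66471451e-04] 0.08710211296133284
```

View pics/top0.png

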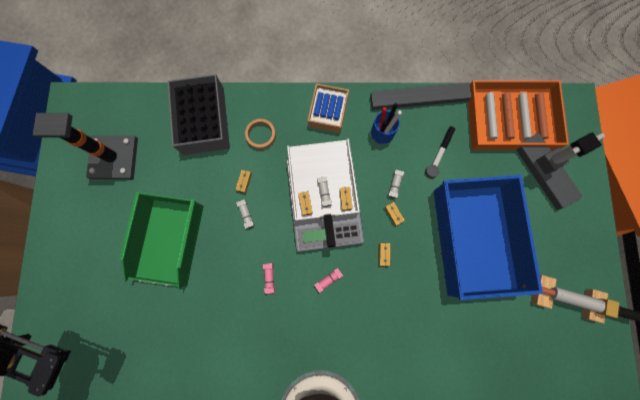

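View pics/side0.png

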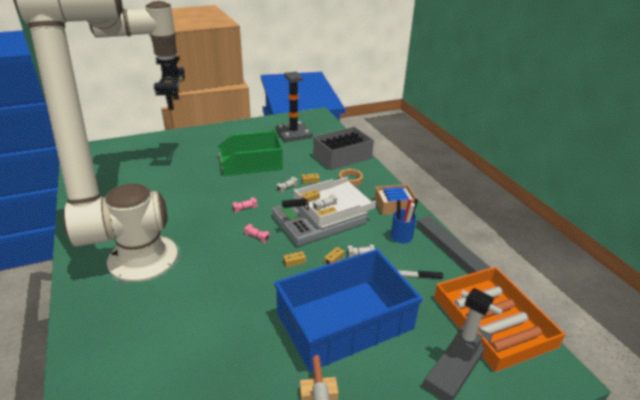

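Top view: pan at about (325,180) holding brass (305,203) and (346,198) with steel (324,192). Loose brass is at (243,181), (395,214) and (385,255), loose steel at (245,214) and (397,184), and the pink look-alikes at (268,278) and (329,281). The bin is on the left and the tote on the right.

```bash
cat >h.py <<'E'
from plant import arm
import numpy as np, cv2
from scipy.spatial.transform import Rotation as R
def ray(d,uv,z):
    uv=np.atleast_2d(uv).astype(float); K=d["camera_matrix"]
    v=np.c_[uv,np.ones(len(uv))]@np.linalg.inv(K).T
    v=R.from_quat(d["orientation"]).apply(v); e=np.array(d["eye"])
    return e+v*((z-e[2])/v[:,2])[:,None]
def blobs(d,mask,z,amin=60,amax=900):
    """contours -> list of (xy, yaw of long axis, long, short, px)"""
    out=[]
    for c in cv2.findContours(mask,cv2.RETR_EXTERNAL,cv2.CHAIN_APPROX_NONE)[0]:
        if not amin<cv2.contourArea(c)<amax: continue
        p=(ray(d,c[:,0],z)[:,:2]*1000).astype(np.float32)
        (x,y),(w,h),a=cv2.minAreaRect(p)
        if w<h: w,h,a=h,w,a+90
        out.append((round(x/1000,4),round(y/1000,4),round((a+90)%180-90,1),round(w),round(h),c[:,0].mean(0).round().astype(int).tolist()))
    return out
def hsv(d): return cv2.cvtColor(d["image"],cv2.COLOR_RGB2HSV)
def brass(d): return cv2.inRange(hsv(d),(12,110,110),(28,255,255))
def steel(d): return cv2.inRange(hsv(d),(0,0,115),(179,50,255))
def q(yaw,pitch=0.):
    """tool pose: yaw = heading of the part's long axis (deg; fingers close across it);
    pitch: 0 = down, >0 tool z leans towards heading"""
    return (R.from_euler("z",yaw,degrees=True)*R.from_euler("y",-pitch,degrees=True)*R.from_matrix(np.diag([1,-1,-1.]))).as_quat()
E
python3 - <<'E'
from h import *
d=arm.get_image("top")
print("brass");[print(b) for b in blobs(d,brass(d),.014)]
print("steel");[print(b) for b in blobs(d,steel(d),.015)]
H=hsv(d)
for n,uvs in dict(pan=[(340,165),(300,165),(325,183),(324,192),(316,189),(335,190)],).items(): print([(u,H[u[1],u[0]].tolist()) for u in uvs])
gm=cv2.inRange(H,(55,180,60),(70,255,255)); bm=cv2.inRange(H,(105,150,60),(125,255,255))
for n,m,z in(("bin",gm,.05),("tote",bm,.115)):
    print(n,blobs(d,m,z,3000,40000))
cv2.imwrite("pics/crop1.png",cv2.resize(d["image"][130:260,225:425,::-1],None,fx=4,fy=4,interpolation=cv2.INTER_CUBIC))
E
```

```text
brass
(0.2496, -0.7507, 76.3, 40, 24, [596, 317])
(0.2929, -0.615, 72.3, 41, 36, [544, 300])
(0.2843, -0.7786, 53.5, 88, 48, [607, 302])
(0.3389, -0.628, 76.2, 40, 30, [547, 282])
(0.4153, -0.1795, -1.4, 62, 25, [385, 254])
(0.5305, -0.2115, 28.0, 63, 29, [395, 213])
(0.5601, 0.0456, 11.3, 64, 28, [305, 203])
(0.5747, -0.0714, 5.9, 64, 28, [346, 198])
(0.6259, 0.2284, -14.0, 63, 29, [243, 181])
(0.7725, 0.1849, 1.7, 89, 87, [260, 133])
steel
(0.2338, 0.8553, 0.2, 57, 34, [8, 320])
(0.2938, -0.7118, 73.8, 132, 32, [580, 299])
(0.4644, 0.035, -82.6, 74, 72, [308, 237])
(0.5293, 0.2195, 21.9, 82, 28, [245, 213])
(0.6196, -0.2193, -16.5, 82, 27, [396, 183])
(0.701, -0.3471, -26.4, 62, 16, [439, 156])
(0.8341, -0.6151, 0.0, 138, 20, [525, 115])
(0.8338, -0.514, -0.2, 138, 20, [492, 115])
[((340, 165), [20, 7, 233]), ((300, 165), [13, 10, 232]), ((325, 183), [23, 18, 172]), ((324, 192), [19, 18, 199]), ((316, 189), [12, 11, 232]), ((335, 190), [18, 5, 233])]
bin []
tote [(0.4588, -0.4241, 4.3, 308, 239, [487, 238]), (0.8158, 0.8177, 9.7, 416, 135, [24, 102])]
```

View pics/crop1.png

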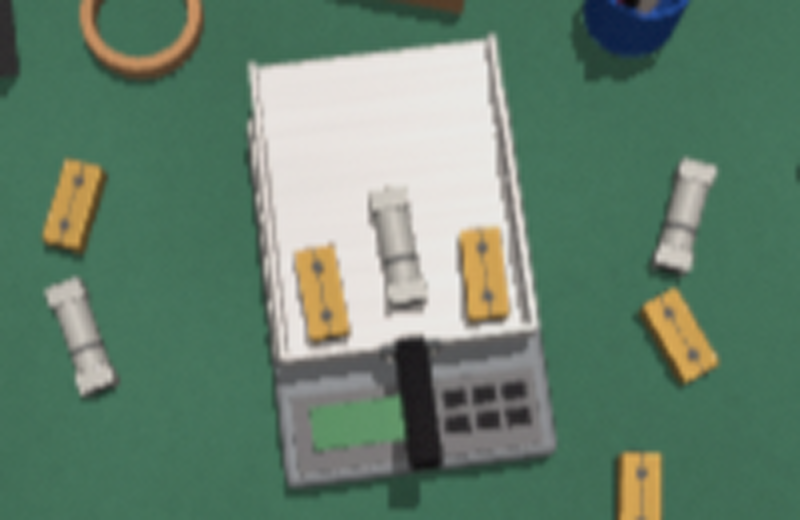

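The crop shows the pan lip corners at about px (288,146) and (348,139.5), and its rear corners at (296,220) and (360,212.5). The grip bar runs from (327.5,215.5) to (331.5,247), and the pan's sleeve from (322,179.5) to (326.8,203.8).

```bash
python3 - <<'E'
from h import *
d=arm.get_image("top")
P=lambda uv,z: ray(d,uv,z)[:,:2].round(4)
print("lip corners(.09)",P([(288,146.2),(348.2,139.5)],.09).tolist(),"rear(.094)",P([(295.8,220),(360,212.5)],.094).tolist())
print("bar",P((327.5,215.5),.101),P((331.5,247),.118))
s=P([(322,179.5),(326.8,203.8)],.07);print("steel1",s.mean(0),np.degrees(np.arctan2(*(s[0]-s[1])[::-1])))
m=cv2.inRange(hsv(d),(12,110,110),(28,255,255));m[:,:290]=0;m[:,365:]=0
print(blobs(d,m,.068))
m=cv2.inRange(hsv(d),(0,0,0),(179,255,45));m[:,:315]=0;m[:,345:]=0;m[:205]=0;m[255:]=0
print("bar blob",blobs(d,m,.108,50,2000))
t=P([(440,186),(520,176),(541,290),(461,298)],.115);print("tote",t.tolist(),t.mean(0))
b=P([(138,193),(199,199)],.095);f=P([(123,278),(187,287)],.05);print("bin",b.tolist(),f.tolist(),(b.mean(0)+f.mean(0))/2)
# pour IK feasibility
for head in(-90,-75,-60,-45):
  for a in(35,45,55):
    u=np.array([np.cos(np.radians(head)),np.sin(np.radians(head))])
    r=[]
    for tip in(0,30,60,70):
        lip=np.array([.45,-.42])-u*.03
        th=np.radians(tip); g=np.r_[lip-u*(.252*np.cos(th)-(-.038)*-np.sin(th)),0]
        # grip is at (-252 , +38) from lip in pan frame
        off=R.from_euler("zy",[np.radians(head),th]).apply([-.252,0,.038])
        g=np.r_[lip,.135]+off
        qq=R.from_quat(q(head,a-tip)); tcp=g+qq.apply([0,0,.011])
        r.append(None if (j:=arm.ik(tcp,qq.as_quat())) is None else np.round(j,1).tolist())
    print(head,a,r)
E
```

```text
lip corners(.09) [[0.7055, 0.0909], [0.7254, -0.0756]] rear(.094) [[0.4998, 0.0653], [0.5204, -0.1049]]
bar [[ 0.511  -0.0185]] [[ 0.4277 -0.0287]]
steel1 [ 0.58195 -0.0101 ] 11.100058762452658
[(0.5504, 0.0427, 11.3, 61, 27, [305, 203]), (0.5644, -0.0683, 5.9, 61, 27, [346, 198])]
bar blob [(0.4697, -0.0224, 7.4, 84, 20, [329, 231])]
tote [[0.5885, -0.3146], [0.6163, -0.5278], [0.3232, -0.5517], [0.3031, -0.3508]] [ 0.457775 -0.436225]
bin [[0.5711, 0.49], [0.5552, 0.3251]] [[0.3472, 0.5299], [0.3243, 0.3562]] [0.44945 0.4253 ]
-90 35 [[0.3, 0.2, -0.8, 0.8, -0.9, -0.9], [0.1, 0.2, -0.5, 0.1, -0.9, -0.2], [-0.2, 0.4, -0.2, -0.5, -1.2, 0.4], [-0.3, 0.4, -0.1, -0.6, -1.3, 0.6]]
-90 45 [[0.4, 0.3, -0.9, 0.9, -1.0, -1.1], [0.2, 0.2, -0.6, 0.3, -0.8, -0.4], [-0.1, 0.3, -0.3, -0.3, -1.1, 0.3], [-0.2, 0.4, -0.2, -0.5, -1.2, 0.4]]
-90 55 [[0.4, 0.3, -0.9, 1.0, -1.1, -1.2], [0.3, 0.2, -0.7, 0.6, -0.9, -0.7], [-0.0, 0.3, -0.4, -0.1, -0.9, 0.1], [-0.1, 0.3, -0.3, -0.3, -1.0, 0.3]]
-75 35 [None, [0.1, 0.1, -0.6, 0.1, -0.9, 0.1], [-0.2, 0.3, -0.1, -0.4, -1.4, 0.6], [-0.3, 0.4, -0.0, -0.5, -1.5, 0
[... 272 characters left out ...]
 -0.6, 0.1, -1.0, 0.5], [-0.3, 0.2, -0.1, -0.3, -1.6, 0.8], [-0.3, 0.4, 0.1, -0.4, -1.7, 0.9]]
-60 45 [None, [0.1, -0.1, -0.8, 0.3, -0.9, 0.2], [-0.2, 0.2, -0.2, -0.2, -1.4, 0.8], [-0.2, 0.3, -0.0, -0.3, -1.6, 0.8]]
-60 55 [None, [0.2, -0.2, -1.0, 0.6, -0.8, -0.1], [-0.1, 0.1, -0.3, -0.1, -1.2, 0.6], [-0.2, 0.2, -0.1, -0.2, -1.4, 0.7]]
-45 35 [None, [-0.1, -0.1, -0.6, 0.1, -1.0, 0.9], [-0.3, 0.2, -0.0, -0.2, -1.7, 1.1], [-0.3, 0.4, 0.1, -0.3, -1.9, 1.1]]
-45 45 [None, [-0.1, -0.2, -0.8, 0.2, -0.9, 0.7], [-0.3, 0.1, -0.1, -0.1, -1.5, 1.1], [-0.3, 0.3, 0.0, -0.2, -1.7, 1.1]]
-45 55 [None, [0.0, -0.3, -0.9, 0.5, -0.7, 0.4], [-0.2, 0.0, -0.2, -0.1, -1.3, 1.0], [-0.2, 0.2, -0.1, -0.1, -1.6, 1.0]]
```

```bash
cat >>h.py <<'E'
PAN=np.array([.591,-.008]); PYAW=7.3; BIN=np.array([.4495,.4255]); BYAW=-8.9
def rot(v,deg): a=np.radians(deg); return np.array([[np.cos(a),-np.sin(a)],[np.sin(a),np.cos(a)]])@np.asarray(v)
HOV=.20
def best(xy,z,yaw):
    j0=np.array(arm.sense()["joint_positions"]); c=[]
    for k in(0,180):
        j=arm.ik([*xy,z],q(yaw+k))
        if j is not None: c.append((np.abs(np.array(j)-j0).max()+max(0,abs(j[5])-2.6)*5,k))
    return q(yaw+min(c)[1])
def pick(xy,yaw,z,op,force=30):
    o=best(xy,HOV,yaw); arm.grip(op)
    arm.goto([*xy,HOV],o)
    t=arm.movel([*xy,z],velocity=.2,threshold=20)
    arm.grip(0,force); s=arm.sense()
    print("pick",np.round(s["position"],4),"touched",t,"w",round(s["width"],4),"f",round(s["grasp_force"],1),"t",round(s["t"],1))
    if s["width"]<.015: arm.grip(op)
    arm.movel([*xy,HOV],velocity=.3)
    return s["width"]>.015
def place(xy,yaw,z,op=.042):
    o=best(xy,HOV,yaw); arm.goto([*xy,HOV],o)
    t=arm.movel([*xy,z],velocity=.2,threshold=15)
    w=arm.sense()["width"]; arm.grip(op); arm.movel([*xy,HOV],velocity=.3)
    print("place touched",t,"w",round(w,4),"t",round(arm.sense()["t"],1))
def find(kind,near,dist=.09):
    d=arm.get_image("top"); L=62 if kind==brass else 81
    c=[b for b in blobs(d,kind(d),.014) if abs(b[3]-L)<8 and 20<b[4]<36 and np.hypot(b[0]-near[0],b[1]-near[1])<dist]
    b=min(c,key=lambda b:np.hypot(b[0]-near[0],b[1]-near[1])); print("found",b); return np.array(b[:2]),b[2]
def binslot(x): return BIN+rot([x,0],BYAW)
def panslot(x,y): return PAN+rot([x,y],PYAW)
def snap(n,name="top",box=None,f=1):
    im=arm.get_image(name)["image"][:,:,::-1]
    if box: im=im[box[1]:box[3],box[0]:box[2]]
    cv2.imwrite(f"pics/{n}.png",cv2.resize(im,None,fx=f,fy=f,interpolation=cv2.INTER_CUBIC))
E
python3 - <<'E'
from h import *
if pick([.582,-.010],11,.065,.040): place(binslot(45),BYAW+90,.045)
p,a=find(steel,(.5293,.2195))
if pick(p,a,.012,.06): place(binslot(-8),BYAW+90,.045)
snap("a1",box=(100,120,460,300),f=2)
E
```

```text
pick [ 0.5823 -0.0099  0.0655] touched False w 0.0234 f 30.0 t 5.0Traceback (most recent call last):
  File "<stdin>", line 2, in <module>
  File "h.py", line 45, in place
    o=best(xy,HOV,yaw); arm.goto([*xy,HOV],o)
  File "h.py", line 34, in best
    return q(yaw+min(c)[1])
                 ~~~^^^
ValueError: min() iterable argument is empty
```

```bash
python3 - <<'E'
from h import *
print(np.round(arm.sense()["joint_positions"],2), binslot(45))
for z in(.2,.15,.25):
  for y in range(-180,180,30):
    j=arm.ik([*binslot(45),z],q(y)); print(z,y,None if j is None else np.round(j,2))
E
```

```text
[ 0.26  0.33 -0.15 -0.   -1.09 -1.64] [44.90769396 -6.53646738]
0.2 -180 None
0.2 -150 None
0.2 -120 None
0.2 -90 None
0.2 -60 None
0.2 -30 None
0.2 0 None
0.2 30 None
0.2 60 None
0.2 90 None
0.2 120 None
0.2 150 None
0.15 -180 None
0.15 -150 None
0.15 -120 None
0.15 -90 None
0.15 -60 None
0.15 -30 None
0.15 0 None
0.15 30 None
0.15 60 None
0.15 90 None
0.15 120 None
0.15 150 None
0.25 -180 None
0.25 -150 None
0.25 -120 None
0.25 -90 None
0.25 -60 None
0.25 -30 None
0.25 0 None
0.25 30 None
0.25 60 None
0.25 90 None
0.25 120 None
0.25 150 None
```

```bash
python3 - <<'E'
from h import *
place(binslot(.045),BYAW+90,.045)
p,a=find(steel,(.5293,.2195))
if pick(p,a,.012,.06): place(binslot(-.008),BYAW+90,.045)
snap("a1",box=(100,120,460,300),f=2)
E
```

```text
place touched False w 0.0233 t 9.5
found (0.5299, 0.219, 21.4, 82, 29, [245, 213])
pick [0.53   0.2189 0.0122] touched False w 0.0229 f 30.0 t 12.8
place touched False w 0.0236 t 16.7
```

View pics/a1.png

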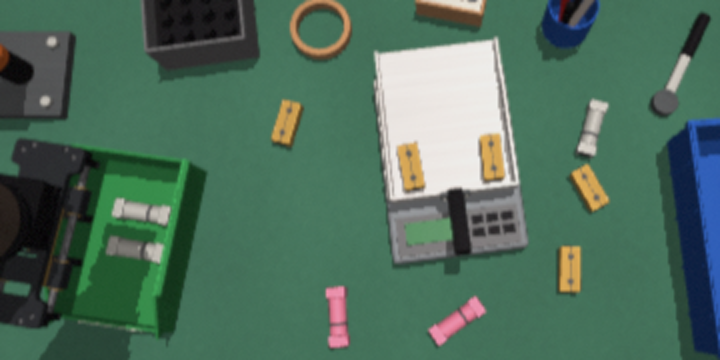

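Both sleeves lie in the bin at (140,210) and (133,248) in the crop. The pan hasn't moved and the loose parts are where they were.

```bash
python3 - <<'E'
from h import *
p,a=find(steel,(.6196,-.2193))
if pick(p,a,.012,.06): place(binslot(-.06),BYAW+90,.045)
p,a=find(brass,(.5305,-.2115))
if pick(p,a,.012,.06): place(panslot(.032,-.030),PYAW,.068)
p,a=find(brass,(.6259,.2284))
if pick(p,a,.012,.06): place(panslot(.032,.030),PYAW,.068)
p,a=find(brass,(.4153,-.1795))
if pick(p,a,.012,.06): place(panslot(-.036,0),PYAW,.068)
p=binslot(0); arm.goto([*p,.3],best(p,.3,0))
snap("a2",box=(100,120,460,300),f=2)
E
```

```text
found (0.6199, -0.2191, -16.5, 82, 26, [396, 183])
pick [ 0.6201 -0.219   0.0122] touched False w 0.0233 f 30.0 t 21.7
place touched False w 0.0235 t 27.2
found (0.5305, -0.2115, 28.0, 63, 29, [395, 213])
pick [ 0.5305 -0.2115  0.0122] touched False w 0.0278 f 30.0 t 32.0
place touched True w 0.0276 t 35.5Traceback (most recent call last):
  File "<stdin>", line 6, in <module>
  File "h.py", line 52, in find
    b=min(c,key=lambda b:np.hypot(b[0]-near[0],b[1]-near[1])); print("found",b); return np.array(b[:2]),b[2]
ValueError: min() iterable argument is empty
```

```bash
python3 - <<'E'
from h import *
p=binslot(0); arm.goto([*p,.3],best(p,.3,0))
snap("a2",box=(100,120,460,300),f=2)
E
```

```text
(no output)
```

View pics/a2.png

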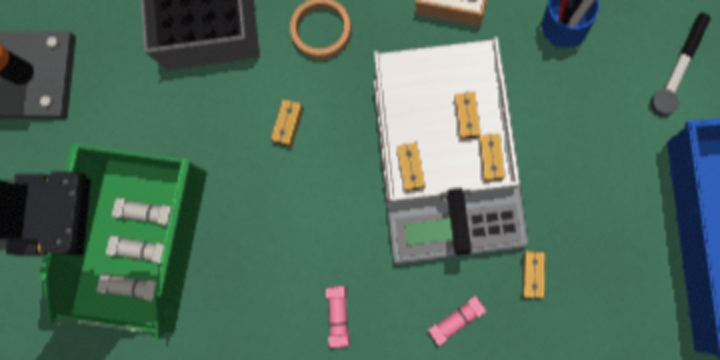

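The three sleeves are in the bin, and the third brass is in the pan at (467,115) in the crop. One loose brass has been knocked to crop (535,275), just in front of the scale's corner. The other is still at (287,122).

```bash
python3 - <<'E'
from h import *
p,a=find(brass,(.6259,.2284)); p2,a2=find(brass,(.4153,-.15))
d=arm.get_image("top"); print("scale corner",ray(d,(100+525/2,120+246/2),.042))
print(arm.sense()["force"].round(1) if hasattr(arm.sense()["force"],"round") else arm.sense()["force"])
if pick(p,a,.012,.06): place(panslot(.032,.030),PYAW,.068)
p2=p2-rot([.010,0],a2)
if pick(p2,a2,.012,.05): place(panslot(-.036,0)-rot([.01,0],PYAW),PYAW,.068)
p=binslot(0); arm.goto([*p,.3],best(p,.3,0))
snap("a3",box=(100,120,460,300),f=2)
E
```

```text
found (0.6256, 0.2285, -14.0, 63, 29, [243, 181])
found (0.4068, -0.1288, -0.9, 61, 25, [367, 257])
scale corner [[ 0.44363426 -0.11538694  0.042     ]]
[ 0.1  0.2 -0.2]
pick [0.6256 0.2284 0.0122] touched False w 0.0275 f 30.0 t 41.0
place touched True w 0.0275 t 44.5
pick [ 0.3972 -0.1286  0.0124] touched False w 0.0279 f 29.9 t 47.6
place touched True w 0.0276 t 51.1
```

View pics/a3.png

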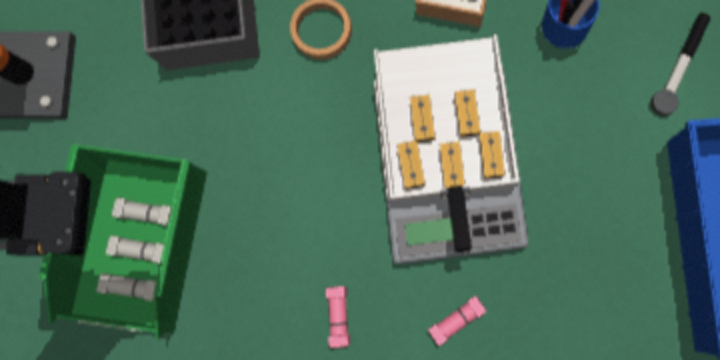

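All five brass blocks are in the pan (crop 410–492 × 95–190) and the three sleeves are in the bin. Next I let the scale settle, then grip the bar.

```bash
cat >>h.py <<'E'
A=45; GX=-.118; GZ=.050+(-.125-GX)*.203   # grasp point on the bar, pan frame
G=np.array([GX,0,GZ])
def panpose(origin,head,tip=0):
    """TCP pose for a pan origin (3-vector), heading and tip (deg)"""
    o=R.from_quat(q(head,A-tip)); Rp=R.from_euler("ZY",[head,tip],degrees=True)
    return np.asarray(origin)+Rp.apply(G)+o.as_matrix()[:,2]*.011, o.as_quat()
def lippose(lip,head,tip):
    Rp=R.from_euler("ZY",[head,tip],degrees=True)
    return panpose(np.asarray(lip)-Rp.apply([.132,0,.012]),head,tip)
E
python3 - <<'E'
from h import *
d=arm.get_image("top")
m=cv2.inRange(hsv(d),(0,0,0),(179,255,45));m[:,:315]=0;m[:,345:]=0;m[:205]=0;m[255:]=0
print("bar blob",blobs(d,m,.108,50,2000))
p,o=panpose([*PAN,.050],PYAW); z=R.from_quat(o).as_matrix()[:,2]
print(p,z,arm.ik(p,o))
arm.pause(1.0)
arm.grip(.055); arm.goto(p-z*.12+[0,0,.05],o); arm.movel(p-z*.06,velocity=.2)
snap("b1",box=(230,130,430,270),f=4); snap("b1s","side",box=(230,120,430,270),f=4)
E
```

```text
bar blob [(0.474, -0.0223, 7.3, 82, 20, [329, 229])]
[ 0.48167158 -0.02200529  0.09080083] [ 0.70137529  0.08984825 -0.70710678] [-0.16995749  0.17713497 -0.62797262 -1.55793719 -0.20871379 -2.94134123]Traceback (most recent call last):
  File "<stdin>", line 8, in <module>
plant.PlanningError: the arm cannot take that pose within its joint ranges
```

```bash
python3 - <<'E'
from h import *
import h
F=R.from_euler("z",180,degrees=True)
lip0=[.4578,-.436,.145]
u=np.array([np.cos(np.radians(-84)),np.sin(np.radians(-84)),0])
for A in(0,10,15,20,25,30,35,40):
  for fl in(0,1):
    h.A=A; r=[]
    def t(p,o,dz=0,back=0):
        rr=R.from_quat(o); z=rr.as_matrix()[:,2]
        if fl: rr=rr*F
        j=arm.ik(p-z*back+[0,0,dz],rr.as_quat()); return None if j is None else np.round(j,1).tolist()
    p,o=panpose([*PAN,.05],PYAW)
    r=[t(p,o),t(p,o,.05,.1),t(p,o,.15)]+[t(*lippose(np.array(lip0)-u*.05,-84,tip)) for tip in(0,30,50,65)]
    print(A,fl,*["-" if x is None else "ok" for x in r],r[0],r[2],r[3],r[-1])
E
```

```text
0 0 ok ok ok ok ok ok ok [0.3, 0.3, -0.5, 0.0, -0.7, 1.4] [0.3, 0.1, -0.3, 0.0, -1.1, 1.4] [0.1, 0.1, -0.5, 0.0, -0.9, 0.1] [-0.8, 0.6, 0.6, -1.0, -2.3, 0.4]
0 1 ok ok ok ok ok ok ok [0.3, 0.3, -0.5, 0.0, -0.7, -1.7] [0.3, 0.1, -0.3, 0.0, -1.1, -1.7] [0.1, 0.1, -0.5, 0.0, -0.9, -3.1] [-0.8, 0.6, 0.6, -1.0, -2.3, -2.7]
10 0 ok ok ok ok ok ok ok [0.3, 0.2, -0.7, 0.1, -0.5, 1.3] [0.3, 0.0, -0.5, 0.0, -0.9, 1.4] [0.2, 0.1, -0.6, 0.2, -0.9, -0.2] [-0.7, 0.5, 0.6, -0.8, -2.2, 0.5]
10 1 ok ok ok ok ok ok ok [0.3, 0.2, -0.7, 0.1, -0.5, -1.8] [0.3, 0.0, -0.5, 0.0, -0.9, -1.8] [0.2, 0.1, -0.6, 0.2, -0.9, 2.9] [-0.7, 0.5, 0.6, -0.8, -2.2, -2.6]
15 0 ok ok ok ok ok ok ok [0.3, 0.2, -0.8, 0.2, -0.3, 1.2] [0.3, -0.0, -0.5, 0.1, -0.8, 1.3] [0.2, 0.1, -0.7, 0.4, -0.8, -0.4] [-0.7, 0.5, 0.6, -0.7, -2.2, 0.5]
15 1 ok ok ok ok ok ok ok [0.3, 0.2, -0.8, 0.2, -0.3, -1.9] [0.3, -0.0, -0.5, 0.1, -0.8, -1.8] [0.2, 0.1, -0.7, 0.4, -0.8, 2.8] [-0.7, 0.5, 0.6, -0.7, -2.2, -2.6]
20 0 - ok ok ok ok ok ok None [0.3, -0.0, -0.6, 0.1, -0.7, 1.3] [0.3, 0.1, -0.7, 0.5, -0.8, -0.5] [-0.7, 0.5, 0.5, -0.6, -2.1, 0.6]
20
[... 426 characters left out ...]
[0.4, -0.1, -0.8, 0.3, -0.4, 1.1] [0.3, 0.1, -0.8, 0.7, -0.9, -0.8] [-0.6, 0.4, 0.5, -0.5, -2.0, 0.6]
30 1 - ok ok ok ok ok ok None [0.4, -0.1, -0.8, 0.3, -0.4, -2.0] [0.3, 0.1, -0.8, 0.7, -0.9, 2.4] [-0.6, 0.4, 0.5, -0.5, -2.0, -2.6]
35 0 - ok ok ok ok ok ok None [0.3, -0.1, -0.9, 0.5, -0.2, 0.9] [0.3, 0.1, -0.9, 0.8, -0.9, -0.9] [-0.6, 0.4, 0.4, -0.4, -1.9, 0.6]
35 1 - ok ok ok ok ok ok None [0.3, -0.1, -0.9, 0.5, -0.2, -2.2] [0.3, 0.1, -0.9, 0.8, -0.9, 2.3] [-0.6, 0.4, 0.4, -0.4, -1.9, -2.6]
40 0 - - - ok ok ok ok None None [0.4, 0.2, -0.9, 0.9, -0.9, -1.0] [-0.5, 0.3, 0.4, -0.4, -1.8, 0.6]
40 1 - - - ok - ok ok None None [0.4, 0.2, -0.9, 0.9, -0.9, 2.2] [-0.5, 0.3, 0.4, -0.4, -1.8, -2.6]
```

```bash
python3 -c "
from h import *
snap('b0',box=(270,120,390,270),f=4)"
```

```text
(no output)
```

View pics/b0.png

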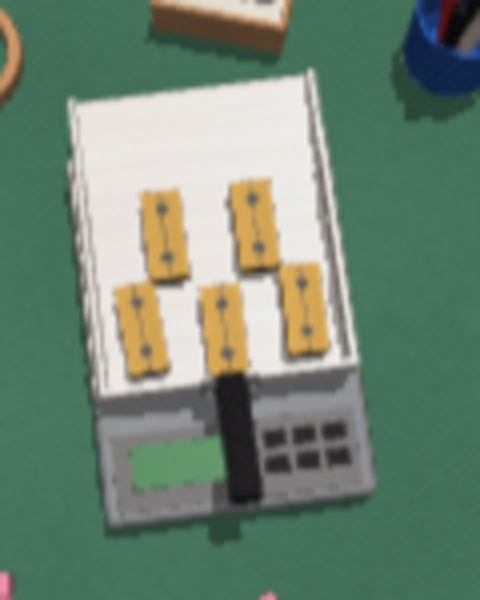

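The pan has shifted about 3 mm forward (lip corners now at px (288,145) and (348,138)). I'll grip at its present place and set it back at the original pose. A nearly vertical grip (A=10) is reachable for the grip and for every pour pose checked.

```bash
sed -i 's/^A=45/A=10/' h.py; python3 - <<'E'
from h import *
N=np.array([.5943,-.0077])
p,o=panpose([*N,.050],PYAW)
arm.grip(.055); arm.goto(p+[0,0,.12],o); print(arm.movel(p,velocity=.15,threshold=15))
print("settled t",arm.sense()["t"])
arm.grip(0,60); s=arm.sense(); print(s["width"],s["grasp_force"],s["position"])
arm.movel(p+[0,0,.03],velocity=.04); s=arm.sense(); print(np.round(s["force"],1),np.round(s["wrist_torque"],2),s["width"])
snap("b1s","side",box=(230,120,430,270),f=4)
E
```

```text
False
settled t 58.95
0.021297578926300933 59.99860715121031 [ 0.47920592 -0.02248861  0.08790945]
[ 0.2  0.7 -6.6] [-0.15  1.08  0.01] 0.02145360041350855
```

View pics/b1s.png

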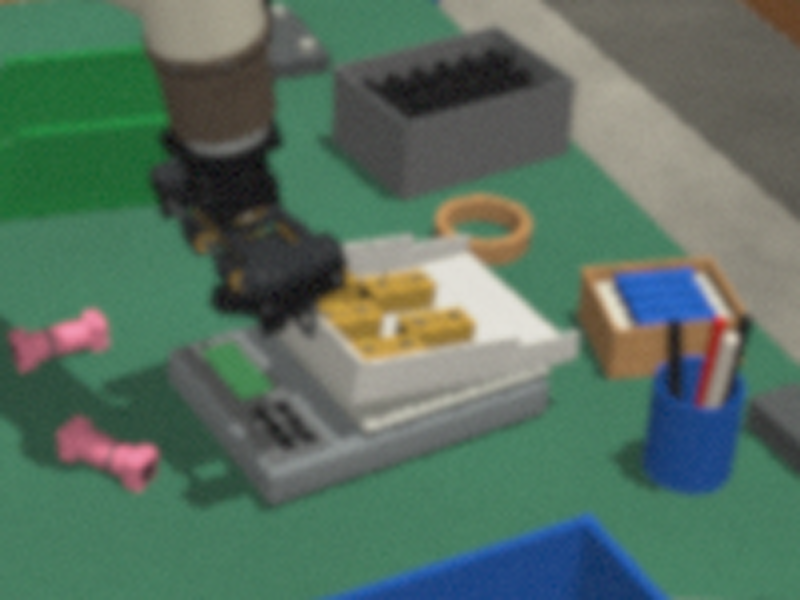

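The pan is lifted with all five blocks in it. It looks near level, and the force is 6.6 N.

```bash
python3 - <<'E'
from h import *
N=np.array([.5943,-.0077])
p,o=panpose([*N,.20],PYAW); arm.movel(p,velocity=.08)
s=arm.sense(); print(np.round(s["force"],1),np.round(s["wrist_torque"],2),s["t"])
snap("b2s","side",box=(230,80,430,230),f=4)
E
```

```text
[-0.3  0.4 -8. ] [-0.21  1.49  0.07] 62.225
```

View pics/b2s.png

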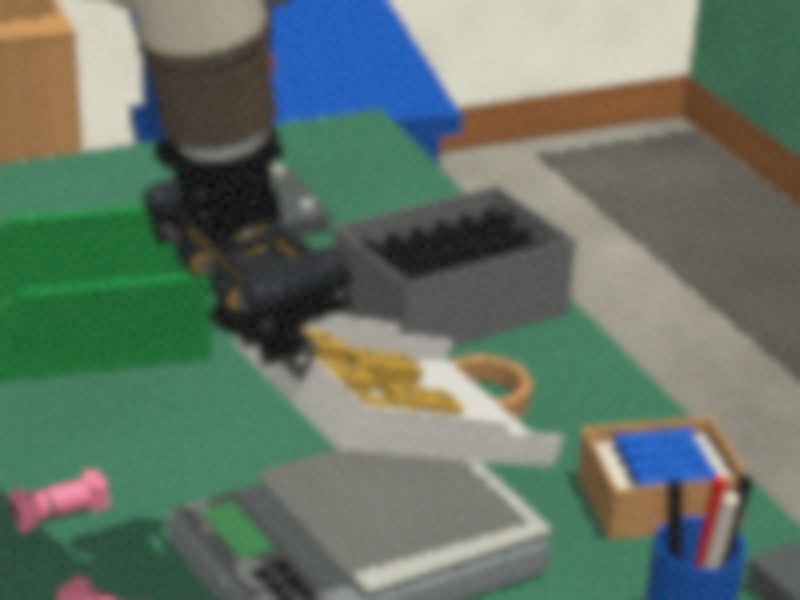

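The pan has pitched lip-down in the grip, by roughly 15–20°, and all the blocks are still in it. I'll measure the sag and whether it creeps.

```bash
cat >>h.py <<'E'
def onplane(d,uv,P0,n):
    K=d["camera_matrix"]; v=R.from_quat(d["orientation"]).apply(np.linalg.inv(K)@[*uv,1]); e=np.array(d["eye"])
    return e+v*(np.dot(np.array(P0)-e,n)/np.dot(v,n))
E
python3 - <<'E'
from h import *
d0=arm.get_image("side"); 
h=np.radians(PYAW); u=np.array([np.cos(h),np.sin(h),0]); n=np.array([-np.sin(h),np.cos(h),0])
P0=np.array([.5943,-.0077,.2])-n*.0865
for nm,c in(("rear-bot",(340,447)),("lip-bot",(558,462)),("lip-top",(562,432))):
    w=onplane(d0,(230+c[0]/4,80+c[1]/4),P0,n); print(nm,"along",round(np.dot(w-[.5943,-.0077,0],u),3),"z",round(w[2],3))
arm.pause(.7)
d1=arm.get_image("side")
g0,g1=[cv2.cvtColor(x["image"],cv2.COLOR_RGB2GRAY)[150:200,310:375].astype(np.float32) for x in(d0,d1)]
print("shift",cv2.phaseCorrelate(g0,g1)); s=arm.sense();print(np.round(s["wrist_torque"],2))
E
```

```text
rear-bot along -0.095 z 0.186
lip-bot along 0.108 z 0.109
lip-top along 0.109 z 0.137
shift ((0.04850840499915421, -0.37108951388083966), 0.9730685428612762)
[-0.2   1.39  0.03]
```

The sag is about 23°, not creeping. I'll lean the tool back gently to win some margin, and check.

```bash
cat >>h.py <<'E'
def grasp_tcp(g,head,pitch):
    o=R.from_quat(q(head,pitch)); return np.asarray(g)+o.as_matrix()[:,2]*.011,o.as_quat()
def sag(head,g,name="pics/x.png"):pass
E
python3 - <<'E'
from h import *
s=arm.sense(); g=np.array(s["position"])-R.from_quat(s["ee_rot"]).as_matrix()[:,2]*.011
print("grasp",g)
d0=arm.get_image("side")
p,o=grasp_tcp(g,PYAW,A+10); arm.movel(p,o,velocity=.002) if False else arm.movel(p+[0,0,.01],o,velocity=.008)
s=arm.sense(); print(np.round(s["wrist_torque"],2),s["t"])
snap("b3s","side",box=(230,80,430,230),f=4)
E
```

```text
grasp [ 0.47726812 -0.02265825  0.24861178]
[-0.29  2.3   0.02] 64.6083
```

View pics/b3s.png

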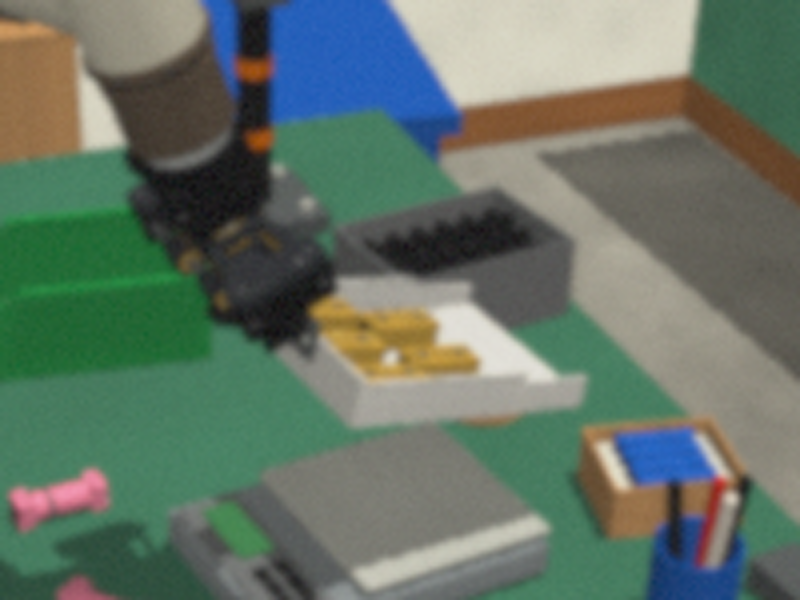

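It held: the pan is now only about 11–12° lip-down with all five blocks in it. Next, carry it over the tote.

```bash
cat >>h.py <<'E'
SAG=22; HP=-84
U=np.array([np.cos(np.radians(HP)),np.sin(np.radians(HP)),0])
LIP=np.array([.458,-.434,.165])-U*.055
def lp(lip,head,tau):
    Rp=R.from_euler("ZY",[head,tau],degrees=True)
    return grasp_tcp(np.asarray(lip)+Rp.apply([GX-.132,0,GZ-.012]),head,A-tau+SAG)
E
python3 - <<'E'
from h import *
p,o=lp(LIP,HP,12); print(p,arm.sense()["position"],arm.ik(p,o))
arm.movel(p,o,velocity=.04)
s=arm.sense(); print(np.round(s["joint_positions"],2),s["t"])
for tau in(30,45,65): print(tau,arm.ik(*lp(LIP,HP,tau)))
snap("c1",box=(300,120,620,340),f=2.5)
E
```

```text
[ 0.42787809 -0.14740915  0.24242096] [ 0.48111026 -0.0221572   0.24819185] [ 0.2472759   0.03145155 -0.61235831  0.40915249 -1.01786622 -0.37548291]
[ 0.25  0.03 -0.61  0.41 -1.02 -0.38] 68.2083
30 [-0.02886869  0.05247166 -0.23920464  0.03617065 -1.2746516   0.12310883]
45 [-0.28649855  0.16163319  0.07308789 -0.20948376 -1.57007429  0.40060854]
65 [-0.56946356  0.3829147   0.47294657 -0.48637607 -1.99766685  0.54572048]
```

View pics/c1.png

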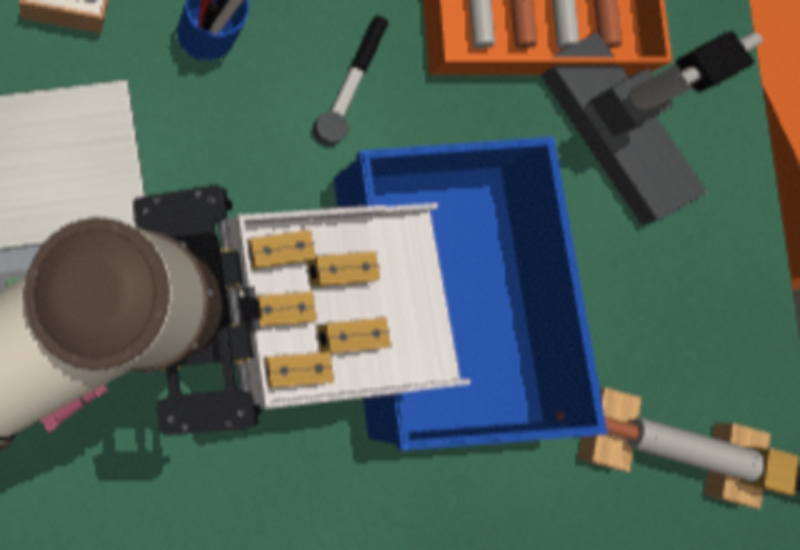

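The pan is over the tote with the lip about 45 mm inside the near wall and all five blocks still well back. Now tipping.

```bash
python3 - <<'E'
from h import *
for tau in(20,28,34,40,46,52,58,64,70):
    p,o=lp(LIP+U*.02,HP,tau); arm.movel(p,o,velocity=.05)
arm.pause(.5); print(np.round(arm.sense()["force"],1),arm.sense()["t"])
snap("c2",box=(300,120,620,340),f=2.5)
E
```

```text
[-0.1  0.6 -2. ] 75.325
```

View pics/c2.png

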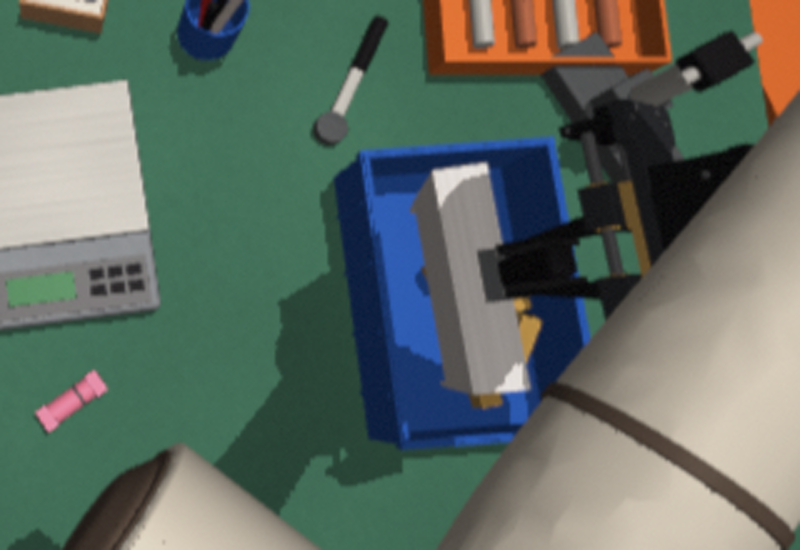

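Force is −2 N, which matches an empty pan, and brass is visible in the tote. The pan stands nearly vertical over the tote. Bring it back up and return above the scale.

```bash
python3 - <<'E'
from h import *
for tau in(70,55,40,25,12,0):
    p,o=lp(LIP+U*.02+[0,0,.08],HP,tau); arm.movel(p,o,velocity=.12)
g=np.array([*PAN,.17])+R.from_euler("z",PYAW,degrees=True).apply(G)
p,o=grasp_tcp(g,PYAW,A+SAG-4); arm.movel(p,o,velocity=.06)
print(np.round(arm.sense()["joint_positions"],2),np.round(arm.sense()["force"],1),arm.sense()["t"])
a=arm.get_image("side")["image"][60:210,230:430,::-1]; b=arm.get_image("top")["image"][130:305,320:560,::-1]
im=np.vstack([cv2.resize(a,(560,420)),cv2.resize(b,(240,175))[:, :].copy() if 0 else np.zeros((0,560,3),np.uint8)])
t=cv2.resize(b,(240,175)); can=np.zeros((420,800,3),np.uint8); can[:,:560]=im; can[:175,560:]=t
cv2.imwrite("pics/d1.png",can)
E
```

```text
[ 0.35 -0.06 -0.81  0.29 -0.36  1.1 ] [ 0.2  0.  -1.8] 82.6167
```

View pics/d1.png

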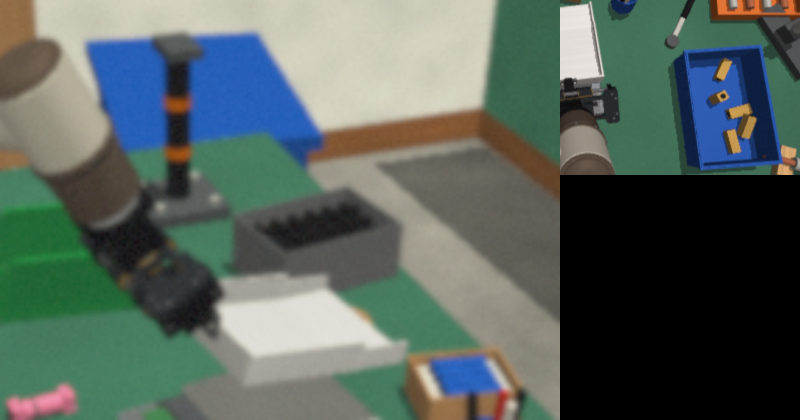

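All five blocks are in the tote and the empty pan is close to level above the scale. At the set-down height the arm can't hold this lean, so I'll lower it at a feasible lean and let the platform turn the pan flat in the pads. First I reduce the grip.

```bash
python3 - <<'E'
from h import *
g=np.array([*PAN,.05])+R.from_euler("z",PYAW,degrees=True).apply(G)
for P in(19,18,17,16,15,14):
    j=arm.ik(*grasp_tcp(g,PYAW,P))
    if j is not None and j[4]<-.2: break
print("pitch",P,np.round(j,2))
g1=g+[0,0,.06]
p,o=grasp_tcp(g1,PYAW,P); arm.movel(p,o,velocity=.05)
arm.grip(0,25); 
p,o=grasp_tcp(g+[0,0,.001],PYAW,P); t=arm.movel(p,o,velocity=.03,threshold=20)
s=arm.sense(); print(t,s["position"],p,np.round(s["force"],1),s["t"])
snap("e1s","side",box=(230,120,430,270),f=4)
E
```

```text
pitch 18 [ 0.32  0.19 -0.85  0.27 -0.23  1.13]
False [ 0.47724658 -0.02269624  0.08990596] [ 0.47732809 -0.02256171  0.08911738] [-6.  -1.4  9.5] 86.4167
```

View pics/e1s.png

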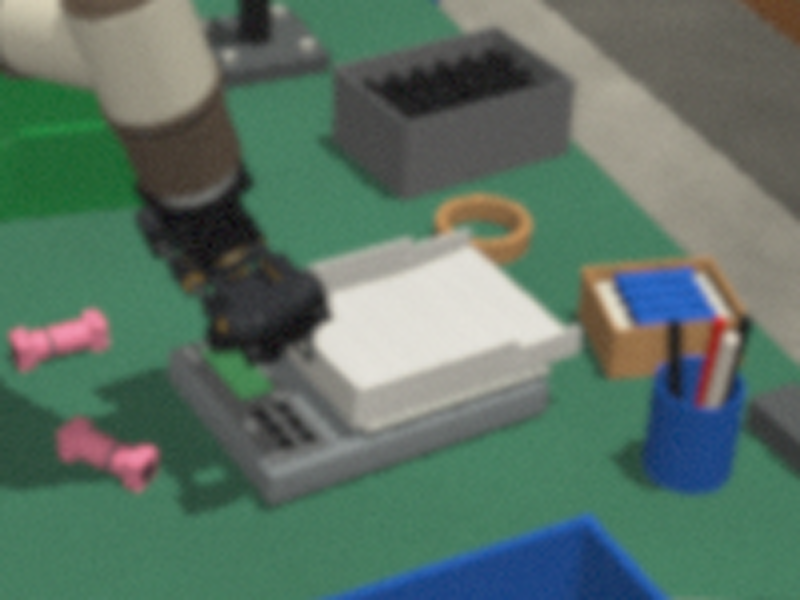

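The pan is seated on the scale. Release it, retreat straight up, and check its pose from above.

```bash
python3 - <<'E'
from h import *
arm.grip(.055); s=arm.sense(); p=np.array(s["position"]); arm.movel(p+[0,0,.12],velocity=.1)
c=binslot(0); arm.goto([*c,.3],best(c,.3,0)); arm.pause(.5)
d=arm.get_image("top")
m=cv2.inRange(hsv(d),(0,0,0),(179,255,45));m[:,:315]=0;m[:,345:]=0;m[:205]=0;m[255:]=0
print("bar blob",blobs(d,m,.108,50,2000),arm.sense()["t"])
im=d["image"][:,:,::-1]; can=np.zeros((600,800,3),np.uint8)
can[:,:480]=cv2.resize(im[120:270,270:390],(480,600),interpolation=cv2.INTER_CUBIC)
can[:300,480:]=cv2.resize(im[160:310,430:560],(320,300)); can[300:,480:]=cv2.resize(im[180:300,110:210],(320,300))
cv2.imwrite("pics/f1.png",can)
E
```

```text
bar blob [(0.4683, -0.023, 7.0, 82, 20, [329, 232])] 90.8917
```

View pics/f1.png

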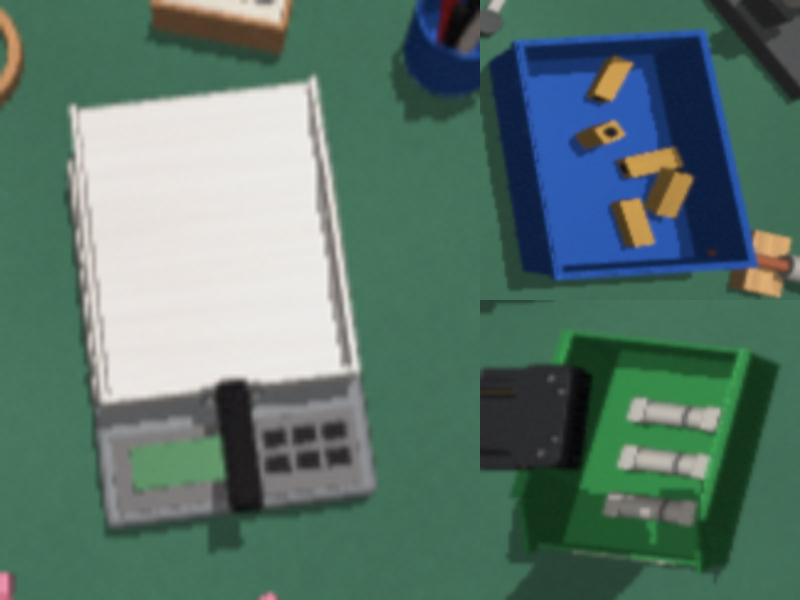

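The pan is empty, flat, at 7.0° heading and within about 1.5 mm of its starting place. Five brass blocks are in the tote and three sleeves in the bin.

```bash
python3 -c "
from plant import arm
print(arm.close_job())"
```

```text
the job is handed in; nothing more can be done
None
```

The job is handed in: all three steel sleeves are in the green bin, all five brass blocks were tipped into the blue tote, and the empty pan is back on the scale, level and within about 1.5 mm of where it started.

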